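# Put the topping dispenser back in service on the noodle counter

## Robot

A 6-joint arm with a two-finger parallel gripper is mounted at the origin on the work surface. World frame = base frame: x ahead of the robot, y to its left, z up, the work surface at z = 0. Lengths are in m, angles in rad, forces in N, time in s.
With the tool pointing down it reaches from about 0.35 to 0.775 m from the base axis. Payload 5.5 kg.
Tool frame: the origin (TCP) lies where the fingers leave the gripper's body, on its centre line; the fingertips stand 73 mm ahead of it and the grasp point (between the pads) lies 54 mm ahead of it; z points along the fingers, y is the direction in which the jaws open and shut (so a half turn about z gives the same grasp; the last joint's range is limited). The gripper opens to 85 mm and grips with 20 to 120 N. Pads are 22 mm wide; open, the fingers measure 114 mm over their backs; the gripper's body (76 mm by 85 mm) begins 54 mm behind the grasp point. The pads swing forward as they close: fully open they stand 13 mm farther back than shut.
Start: joints at [-1.385, 0.313, 0.046, 1.304, 0, 1.431], TCP at [0.184, -0.545, 0.304] pointing down, gripper open.
Joint ranges: [-2.76, 2.76], [-0.86, 1.69], [-1.03, 1.26], [-2.2, 2.34], [-1.47, 1.5], [-3.14, 3.14]. Speed limits (rad/s): [2.57, 2.57, 3.14, 3.14, 3.14, 3.14].

## Interface

Orientations are given as a unit quaternion [w, x, y, z].
In Python, from workcell import env, read_camera, job, cut_out gives the robot as it stands.
- The arm moves only by the tool servo_tool, never from a script. Its argument "deltas" is a list of rows, each an object of numbers: "dx", "dy", "dz": the shift along the world's x, y, z in mm; "rx", "ry", "rz": the turn, a rotation vector about the world's x, y, z in rad; "fingers": the closure, from -1 (fully open) to 1 (shut). A call has 1 to 8 rows; each row shifts and turns the commanded pose from where the row before left it; what a row does not reach is not made up. A row lasts 1/10 s, in which the tool goes at most 50 mm and 8.59 degrees, less where a joint would pass 70% of its speed; a pose out of reach is approached as far as the arm can. A call is refused whole if a number of a shift passes 50 or a number of a turn 0.15, either way. A call with a gripper value outside its range is refused whole. The fingers move at their own pace and stop on an object; "newtons" is the grip in N (left out, the last holds). Time passes only in rows, so rows that do not move let the fingers close. It gives the time, the measured TCP pose, the force and the opening at its end, in the units of the state.
- env.get_state(): the state, without advancing time (a new reading comes with each control period).
- read_camera(name): name is "scene" or "top" or "wrist"; returns a dict with "img" (480x640x3 uint8, red, green, blue), "intrinsics" (3x3 intrinsics, pixels), "extrinsics" (4x4, takes a point from camera to world coordinates); the wrist camera has in their place "hand_eye" (4x4, takes a point from camera to tool coordinates, whose origin is the TCP and whose axes are the flange's). Camera axes: x right, y down, z forward; pixel columns grow to the right and rows downward; lengths in m; the calibration is good to about 2 mm. A picture is of the moment at which its call begins: read the wrist's pose just before it. There is no depth.
- job.hand_in(): hands the job in, once; it reports no verdict.
Trained networks look in the newest picture that a camera, given by its name, has taken for a name from the list of things; names that differ only in an ending like _2 or _b are one class to them, and where a whole thing is asked for, a point or a joint stands for the part that bears it (a point fixed in the world has none). Each returns a list of dicts, best first, with "confidence" (0 to 1); they miss things now and then, are a little off and sometimes report something else, mostly with a low value. They report only what shows in the picture. A call takes as long as a camera call.
- cut_out(target, camera): "region" (480x640 bool, what is visible of it) and "extent" ([left, top, right, bottom] in pixels, round what is visible of it).
The state is a dict: "clock": time; "joint_pos": joint angles; "qvel": joint speeds; "tau": joint torques, N m; "tcp_pos": TCP position; "orientation": TCP orientation; "wrist_force": force on the tool from outside, world axes, zero at the start; "ft_torque": the same for the moment, N m; "finger_gap": finger opening in m.
Only numpy, scipy, OpenCV 4.12 (cv2) and the standard library are available. Lean on these libraries where they do the work, as an engineer would, in place of code of your own. Each camera call takes 0.05 s, during which the arm holds its last target. There are 200 camera calls.

## Task

The refilled sesame dispenser has to go back into service. Slide its carriage along the rails until the yellow pointer lines up with the red clip, turn the red clamp knob clockwise until it is tight, then swing the hopper's lid fully shut and turn the blue-eared lock collar clockwise all the way to its red locked mark. Leave the jars, the bottle and the bowl as they stand.

Things in the scene. Friction and masses are not known exactly. Their poses are not given: they have to be found in the camera images.
- base: Fixed black base plate 220 x 520 x 16 mm with two steel rails on top. Origin: centre of its underside, on the counter. y axis along the rails, +x to the far side, away from the robot. The aluminium carriage (160 x 300 mm plate, 28 to 40 mm above the counter) rides on it and carries the steel hopper (116 mm diameter), lid, collar and clamp knob, which all move with it.
- carriage (a joint): Carriage position along the base's +y axis, m, from -0.10 to 0.10; the pointer's y in the base frame equals this value. Sliding it takes about 3 N when the clamp is loose. Once the clamp is tight a brake holds it. It can be slid by holding the clamp knob or by pushing the hopper.
- pointer (a point): Yellow upright blade, 4 mm wide, 36 mm high, at the carriage's far (+x) edge; the point is at its outer face, 58 mm above the counter. Its axes are parallel to the base's.
- mark_red: Red clip, 14 x 20 x 24 mm (the 20 mm along the rails), fixed on the base's far edge just outside the pointer's path: the serving place. Origin: centre of its underside, axes parallel to the base's.
- mark_white: White clip of the same size on the base's other half: the refill place, not wanted now. Which clip is on which side varies.
- clamp (a joint): Angle of the red clamp knob, rad, growing clockwise seen from above: 0 loose, stop at 1.40; its brake bites from about 0.7 on and is tight above 1.2. It turns with about 0.15 N m, rising to 0.4 N m as it tightens, and stays where it is left. Tightening nudges a carriage that nobody holds by up to 3 mm to +y (base frame).
- knob_grip (a point): Grip point of the clamp knob on its upright axis: a red bar 56 mm long, 14 mm thick, 84 to 120 mm above the counter, on a black disc of 56 mm diameter. The point lies 106 mm above the counter; its x axis runs along the bar and turns with the knob. The axis is 105 mm to +y of the pointer and 180 mm to +y of the hopper's axis (base frame).
- lid (a joint): Opening angle of the hopper lid, rad: 0 fully shut (a stop), 1.15 fully open. Friction hinge: the lid stays where it is left; about 1 to 3 N on the tab moves it.
- lid_hinge (a point): Centre of the lid's hinge, 95 mm to +x (far side) of the hopper's axis, 161.5 mm above the counter. The hinge line runs along the base's y axis; the lid opens by lifting its robot-side edge. The point's -x axis runs along the lid from the hinge to the tab, its z axis is the lid's outward normal.
- lid_tab (a point): Black tab at the free edge of the lid, 30 mm wide, 7 mm thick; the point lies on its outer (upper) face, 165 mm from the hinge line; the tab ends at 180 mm. Shut, it points to the robot (-x of the base), 165 mm above the counter. The lid is a steel disc of 104 mm diameter centred 95 mm from the hinge line; its outer face is flush with the tab's.
- collar (a joint): Turning angle of the lock collar, rad, growing clockwise seen from above: 0 unlocked (ear over the white mark), 1.05 ear over the red locked mark, stop at 1.08. It turns with 0.3 N m of friction (about 3 to 4 N at the ear) and stays where it is left.
- collar_axis (a point): Centre of the lock collar on the hopper's upright axis, at the height of the collar's top, 152 mm above the counter. Aluminium ring of 160 mm outer and 132 mm inner diameter, 16 mm high, captive round the hopper's mouth; the shut lid lies inside and just over it.
- collar_ear (a point): Blue upright ear on the collar: 14 mm thick (along the turning), 34 mm long radially (74 to 108 mm from the axis), top 178 mm and foot 136 mm above the counter. The point lies 93 mm from the axis, 164 mm above the counter; its x axis points radially outward and turns with the collar. In the base frame it points at -70 degrees (from +x towards -y) unlocked, at -130 degrees locked.
- pepper_jar: Bystander: amber jar with black cap, 52 mm diameter, 105 mm tall, standing beyond one end of the base. Origin: centre of its underside.
- chili_jar: Bystander: red-brown jar with black cap, 52 mm diameter, 105 mm tall, standing beyond one end of the base. Origin: centre of its underside.
- alcohol_bottle: Bystander: white bottle, 60 mm diameter, 190 mm tall, to the robot's left. Origin: centre of its underside.
- noodle_bowl: Bystander: blue bowl, 150 mm rim diameter, 75 mm tall, to the robot's right. Origin: centre of its underside.
- lock_mark (a point): Red locked mark: a tongue 12 mm wide, 6 mm thick on the carriage, below the ear's path, reaching 125 mm from the collar's axis; the point lies on its upper face, 116 mm from the axis, 133 mm above the counter. A white tongue like it marks the unlocked place.

How it is judged:
By the outcome, as a careful person would: the job done as asked, in the order asked, and still so for the second after the job is handed in, with the robot touching nothing.
It also fails if it takes over 67 s, if anything falls off the work surface, if the arm or the gripper's body presses on something with over 40 N, if the wrist force passes 120 N, or if a joint passes its speed limit or range.

## Working session

There is one attempt and no reset: what is moved stays moved. The work goes in short steps, Python scripts to look and compute and a tool call to move; the robot and the scene stay as the last step left them, time stands still between calls to the robot, and variables do not carry over. Pictures are saved under pics/ and viewed, about 8 in all and at most 12, crops included, and the job is handed in when it is done.

Besides the shell and the picture viewer there is one more tool, called after "Request:" as a command line: name --argument value ..., lists and objects as JSON in quotes. servo_tool: Moves the arm, as the interface text tells. Its arguments: {"type":"object","properties":{"deltas":{"type":"array"},"newtons":{"type":"number"}},"required":["deltas"]}

```bash
mkdir -p pics; ls; cat > h.py <<'E'
import numpy as np, cv2
from workcell import env, read_camera, job, cut_out
def ray(c,uv):
    K=np.array(c['intrinsics']);E=np.array(c['extrinsics'])
    d=E[:3,:3]@np.linalg.inv(K)@np.array([uv[0],uv[1],1.]);return E[:3,3],d
def atz(c,uv,z):
    o,d=ray(c,uv);return o+d*(z-o[2])/d[2]
def proj(c,p):
    K=np.array(c['intrinsics']);E=np.linalg.inv(np.array(c['extrinsics']))
    q=K@(E[:3,:3]@np.array(p)+E[:3,3]);return q[:2]/q[2]
E
python3 - <<'E'
from h import *
for n in ['top','scene']:
    c=read_camera(n);cv2.imwrite(f'pics/{n}0.png',c['img'][:,:,::-1])
    print(n,np.round(c['intrinsics'],1).tolist(),np.round(c['extrinsics'],3).tolist())
    for t in ['base','pointer','mark_red','mark_white','knob_grip','lid_tab','collar_ear','lock_mark','pepper_jar','chili_jar','alcohol_bottle','noodle_bowl']:
        for r in cut_out(t,n)[:1]:
            ys,xs=np.nonzero(r['region']);print(t,round(r['confidence'],2),r['extent'],round(xs.mean(),1),round(ys.mean(),1))
print(env.get_state())
E
```

```text
pics
top [[460.5, 0.0, 323.9], [0.0, 460.5, 242.7], [0.0, 0.0, 1.0]] [[0.017, -0.985, 0.173, 0.32], [-1.0, -0.016, 0.009, -0.016], [-0.006, -0.174, -0.985, 1.26], [0.0, 0.0, 0.0, 1.0]]
base 0.86 [207.0, 195.3, 404.1, 290.7] 308.3 243.0
pointer 0.96 [257.4, 194.1, 392.6, 279.1] 319.5 239.2
mark_red 0.69 [131.2, 257.0, 174.0, 282.9] 154.0 270.2
mark_white 0.49 [281.1, 202.1, 287.5, 208.9] 282.6 203.1
knob_grip 0.69 [263.6, 222.4, 283.6, 242.7] 273.3 234.3
lid_tab 0.6 [324.2, 197.6, 366.4, 222.1] 345.9 210.2
collar_ear 0.65 [307.8, 215.0, 387.7, 270.8] 344.6 244.8
lock_mark 0.67 [254.3, 195.6, 390.4, 280.3] 319.2 239.7
pepper_jar 0.62 [159.4, 193.1, 189.9, 218.6] 173.0 206.5
alcohol_bottle 0.75 [130.6, 256.1, 174.8, 285.0] 154.5 270.5
noodle_bowl 0.89 [476.2, 230.2, 534.8, 286.2] 504.5 259.1
scene [[441.3, 0.0, 323.2], [0.0, 441.3, 243.3], [0.0, 0.0, 1.0]] [[-0.809, 0.324, -0.491, 1.055], [0.588, 0.438, -0.68, 0.67], [-0.005, -0.838, -0.545, 0.674], [0.0, 0.0, 0.0, 1.0]]
base 0.76 [263.2, 154.6, 461.2, 389.9] 350.7 290.1
pointer 0.74 [285.2, 154.2, 408.2, 330.4] 333.6 256.8
mark_red 0.4
[... 481 characters left out ...]
13.1] 255.2 193.0
{'clock': 1.3, 'joint_pos': array([-1.38462762e+00,  3.13193076e-01,  4.61085083e-02,  1.30361446e+00,
       -6.05105769e-06,  1.43120185e+00]), 'qvel': array([-0.00013048, -0.00061253,  0.00057441, -0.00223763, -0.00018796,
       -0.00034111]), 'tau': array([ 4.12527424e-04, -4.80470002e+01,  2.98811191e+01,  5.67956995e-04,
       -1.42995295e-04,  2.56245329e-06]), 'tcp_pos': array([ 0.1840168 , -0.54479259,  0.30393061]), 'orientation': array([ 4.87080686e-05,  9.86764094e-01,  1.62162328e-01, -1.89187398e-06]), 'wrist_force': array([-0.82266778, -1.07347642, -1.22393668]), 'ft_torque': array([-0.01562439,  0.00235221, -0.0062565 ]), 'finger_gap': 0.08553419184515637}
```

```bash
python3 - <<'E'
import cv2
a=cv2.imread('pics/top0.png')[180:305,190:420];cv2.imwrite('pics/a.png',cv2.resize(a,None,fx=3.4,fy=3.4,interpolation=cv2.INTER_CUBIC))
a=cv2.imread('pics/scene0.png')[145:400,200:480];cv2.imwrite('pics/b.png',cv2.resize(a,None,fx=2.3,fy=2.3,interpolation=cv2.INTER_CUBIC))
E
```

```text
(no output)
```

View pics/a.png

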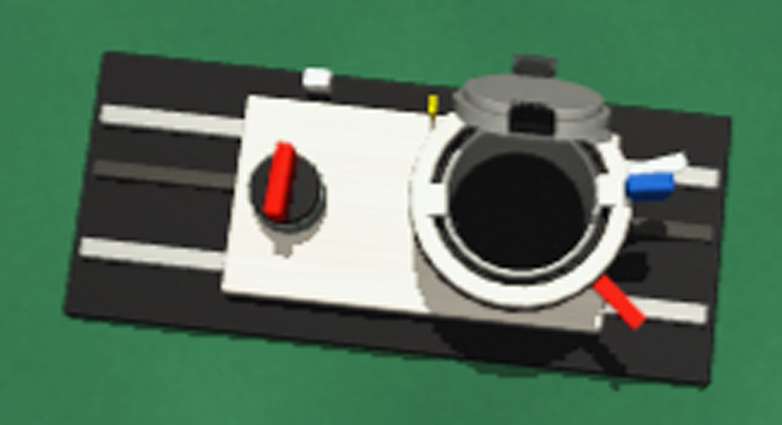

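View pics/b.png

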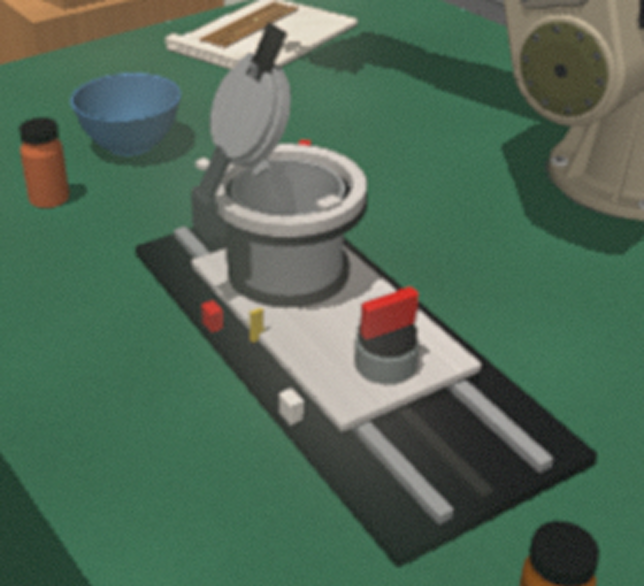

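```bash
cat >> h.py <<'E'
from scipy.optimize import least_squares
def blob(img,lo,hi,box=None):
    hsv=cv2.cvtColor(img,cv2.COLOR_RGB2HSV);m=cv2.inRange(hsv,lo,hi)
    if box: 
        k=np.zeros_like(m);k[box[1]:box[3],box[0]:box[2]]=255;m&=k
    n,l,s,c=cv2.connectedComponentsWithStats(m)
    return sorted([(int(s[i,4]),c[i].round(1).tolist(),s[i,:4].tolist()) for i in range(1,n) if s[i,4]>3],reverse=True)
E
python3 - <<'E'
from h import *
T=read_camera('top');S=read_camera('scene')
ct=np.array([[103,52],[730,117],[709,385],[66,316]])/3.4+[190,180]-.5
cs=np.array([[136,250],[596,457]])/2.3+[200,145]-.5
loc=np.array([[.11,.26],[.11,-.26],[-.11,-.26],[-.11,.26]])
def W(p,xyz):
    x,y,z=xyz;c,s=np.cos(p[2]),np.sin(p[2]);return [p[0]+c*x-s*y,p[1]+s*x+c*y,z]
def f(p):
    r=[proj(T,W(p,[*l,.016]))-u for l,u in zip(loc,ct)]
    r+=[proj(S,W(p,[*l,.016]))-u for l,u in zip(loc[[1,3]],cs)]
    return np.ravel(r)
o=least_squares(f,[.5,0,-.1]);p=o.x;print('base',p,o.fun.round(1))
inv=lambda q:(np.array([[np.cos(p[2]),np.sin(p[2])],[-np.sin(p[2]),np.cos(p[2])]])@(q[:2]-p[:2])).round(4)
for n,c in (('top',T),('scene',S)):
    bx=[200,150,480,400]
    for nm,lo,hi in (('yel',(20,120,80),(35,255,255)),('red',(0,170,100),(6,255,255)),('blue',(100,120,60),(120,255,255))):
        for b in blob(c['img'],lo,hi,bx)[:6]: print(n,nm,b)
Y=[b for b in blob(T['img'],(20,120,80),(35,255,255),[200,150,480,400])]
if Y: print('ptr top',inv(atz(T,Y[0][1],.072)))
Y=[b for b in blob(S['img'],(20,120,80),(35,255,255),[200,150,480,400])]
if Y: print('ptr scene',inv(atz(S,Y[0][1],.058)))
r=cut_out('mark_red','scene')[0];ys,xs=np.nonzero(r['region'])
for z in (.02,.028,.034): print('red',z,inv(atz(S,[xs.mean(),ys.mean()],z)))
for n,c,z in(('top',T,.12),('scene',S,.103)):
    r=cut_out('knob_grip',n)[0]; print(r['extent'])
Y=blob(T['img'],(0,150,80),(8,255,255),[250,210,300,260]);print(Y); print('knob top',inv(atz(T,Y[0][1],.115)),atz(T,Y[0][1],.115))
for z in(.02,.028,.04):print('white',z,inv(atz(T,np.array([317,80])/3.4+[189.5,179.5],z)))
E
```

```text
base [ 0.53947912  0.04208069 -0.09396159] [-0.6 -1.   0.5 -0.3  0.1  0.1 -1.8 -0.9 -1.3 -2.8  1.4 -1.7]
top yel (18, [316.9, 210.6], [316, 208, 3, 7])
top red (131, [271.6, 232.8], [267, 222, 10, 22])
top red (94, [371.7, 268.3], [364, 261, 16, 16])
top blue (105, [380.8, 234.5], [374, 231, 15, 8])
top blue (59, [478.1, 258.4], [476, 247, 4, 24])
scene yel (55, [310.9, 285.8], [309, 280, 5, 14])
scene red (255, [371.0, 278.6], [358, 270, 23, 19])
scene red (32, [291.5, 278.8], [288, 276, 8, 6])
ptr top [ 0.0781 -0.0199]
ptr scene [ 0.0863 -0.0078]
red 0.02 [-0.1049 -0.2405]
red 0.028 [-0.098  -0.2293]
red 0.034 [-0.0929 -0.221 ]
[266.1, 224.6, 282.0, 243.8]
[355.0, 271.0, 379.6, 299.3]
[(145, [271.7, 233.2], [267, 222, 10, 23])]
knob top [-0.0035  0.0852] [0.54400514 0.12721662 0.115     ]
white 0.02 [0.1019 0.0794]
white 0.028 [0.0999 0.0784]
white 0.04 [0.0969 0.0768]
```

Request:
servo_tool --deltas '[{"dx": 16,"dy": 36,"dz": 3,"rz": 0.143,"fingers": -1},{"dx": 16,"dy": 36,"dz": 3,"rz": 0.143},{"dx": 16,"dy": 36,"dz": 3,"rz": 0.143},{"dx": 16,"dy": 36,"dz": 3,"rz": 0.143},{"dx": 16,"dy": 36,"dz": 3,"rz": 0.143},{"dx": 16,"dy": 36,"dz": 3,"rz": 0.143},{"dx": 16,"dy": 36,"dz": 3,"rz": 0.143},{"dx": 16,"dy": 36,"dz": 3,"rz": 0.143}]'

```text
invalid input at $.deltas[0]: expected keys dx, dy, dz, rx, ry, rz, fingers
```

Request:
servo_tool --deltas '[{"dx": 16,"dy": 36,"dz": 3,"rz": 0.143},{"dx": 16,"dy": 36,"dz": 3,"rz": 0.143},{"dx": 16,"dy": 36,"dz": 3,"rz": 0.143},{"dx": 16,"dy": 36,"dz": 3,"rz": 0.143},{"dx": 16,"dy": 36,"dz": 3,"rz": 0.143},{"dx": 16,"dy": 36,"dz": 3,"rz": 0.143},{"dx": 16,"dy": 36,"dz": 3,"rz": 0.143},{"dx": 16,"dy": 36,"dz": 3,"rz": 0.143}]'

```text
invalid input at $.deltas[0]: expected keys dx, dy, dz, rx, ry, rz, fingers
```

Request:
servo_tool --deltas '[{"dx": 16,"dy": 36,"dz": 0,"rz": 0.143},{"dx": 16,"dy": 36,"dz": 0,"rz": 0.143},{"dx": 16,"dy": 36,"dz": 0,"rz": 0.143},{"dx": 0}]'

```text
invalid input at $.deltas[0]: expected keys dx, dy, dz, rx, ry, rz, fingers
```

```bash
cat >> h.py <<'E'
from scipy.spatial.transform import Rotation as R
def wrist():
    s=env.get_state();c=read_camera('wrist')
    w,x,y,z=s['orientation'];P=np.eye(4);P[:3,:3]=R.from_quat([x,y,z,w]).as_matrix();P[:3,3]=s['tcp_pos']
    c['extrinsics']=P@np.array(c['hand_eye']);return c
E
python3 - <<'E'
from h import *
c=wrist();cv2.imwrite('pics/w0.png',c['img'][:,:,::-1])
print(np.round(c['intrinsics'],1).tolist(),np.round(c['hand_eye'],3).tolist(),np.round(c['extrinsics'],3).tolist())
s=env.get_state();print(s['tcp_pos'],s['joint_pos'].round(2),s['clock'])
np.savez('w0.npz',K=c['intrinsics'],E=c['extrinsics'])
E
```

```text
[[353.7, 0.0, 322.9], [0.0, 353.7, 232.5], [0.0, 0.0, 1.0]] [[-0.001, -0.955, -0.296, 0.076], [1.0, -0.001, -0.001, -0.0], [0.001, -0.296, 0.955, -0.069], [0.0, 0.0, 0.0, 1.0]] [[0.319, -0.905, -0.28, 0.256], [-0.948, -0.305, -0.094, -0.52], [-0.001, 0.296, -0.955, 0.373], [0.0, 0.0, 0.0, 1.0]]
[ 0.18403362 -0.54478714  0.30390557] [-1.38  0.31  0.05  1.3  -0.    1.43] 1.6
```

View pics/w0.png

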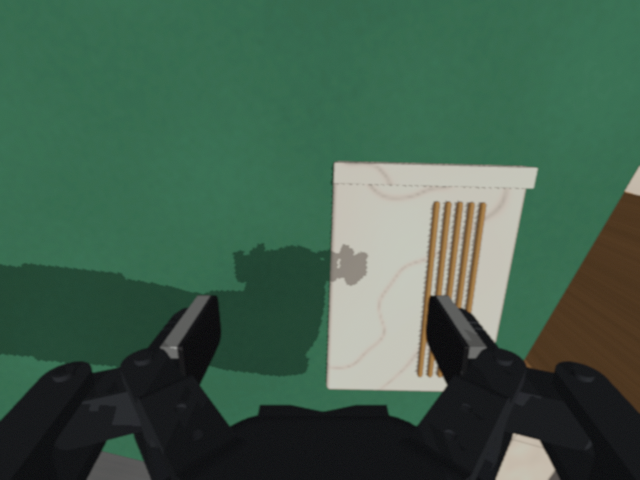

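Request:
servo_tool --deltas '[{"dx": 10,"dy": 34,"dz": 5,"rx": 0,"ry": 0,"rz": 0.143,"fingers": -1},{"dx": 10,"dy": 34,"dz": 5,"rx": 0,"ry": 0,"rz": 0.143,"fingers": -1},{"dx": 10,"dy": 34,"dz": 5,"rx": 0,"ry": 0,"rz": 0.143,"fingers": -1},{"dx": 10,"dy": 34,"dz": 5,"rx": 0,"ry": 0,"rz": 0.143,"fingers": -1},{"dx": 10,"dy": 34,"dz": 5,"rx": 0,"ry": 0,"rz": 0.143,"fingers": -1},{"dx": 10,"dy": 34,"dz": 5,"rx": 0,"ry": 0,"rz": 0.143,"fingers": -1},{"dx": 10,"dy": 34,"dz": 5,"rx": 0,"ry": 0,"rz": 0.143,"fingers": -1},{"dx": 10,"dy": 34,"dz": 5,"rx": 0,"ry": 0,"rz": 0.143,"fingers": -1}]'

```text
clock: 2.4
tcp_pos: [0.2642, -0.2714, 0.3443]
orientation: [0.0, 0.74, 0.673, 0.0]
wrist_force: [1.2, -0.2, -0.4]
finger_gap: 0.0856
```

Request:
servo_tool --deltas '[{"dx": 10,"dy": 34,"dz": 5,"rx": 0,"ry": 0,"rz": 0.143,"fingers": -1},{"dx": 10,"dy": 34,"dz": 5,"rx": 0,"ry": 0,"rz": 0.143,"fingers": -1},{"dx": 10,"dy": 34,"dz": 5,"rx": 0,"ry": 0,"rz": 0.143,"fingers": -1},{"dx": 10,"dy": 34,"dz": 5,"rx": 0,"ry": 0,"rz": 0.143,"fingers": -1},{"dx": 34,"dy": 34,"dz": 5,"rx": 0,"ry": 0,"rz": 0.143,"fingers": -1},{"dx": 34,"dy": 34,"dz": 5,"rx": 0,"ry": 0,"rz": 0.143,"fingers": -1},{"dx": 34,"dy": 34,"dz": 5,"rx": 0,"ry": 0,"rz": 0.143,"fingers": -1},{"dx": 34,"dy": 34,"dz": 5,"rx": 0,"ry": 0,"rz": 0.143,"fingers": -1}]'

```text
clock: 3.2
tcp_pos: [0.4411, 0.0011, 0.3845]
orientation: [0.001, 0.258, 0.966, -0.0]
wrist_force: [1.7, -1.2, 0.1]
finger_gap: 0.0854
```

Request:
servo_tool --deltas '[{"dx": 34,"dy": 34,"dz": 5,"rx": 0,"ry": 0,"rz": 0.143,"fingers": -1},{"dx": 34,"dy": 34,"dz": 5,"rx": 0,"ry": 0,"rz": 0.143,"fingers": -1},{"dx": 34,"dy": 34,"dz": 5,"rx": 0,"ry": 0,"rz": 0.143,"fingers": -1},{"dx": 0,"dy": 0,"dz": 0,"rx": 0,"ry": 0,"rz": 0,"fingers": -1},{"dx": 0,"dy": 0,"dz": 0,"rx": 0,"ry": 0,"rz": 0,"fingers": -1}]'

```text
clock: 3.7
tcp_pos: [0.5424, 0.1021, 0.3979]
orientation: [-0.001, 0.049, 0.999, -0.0]
wrist_force: [0.2, 0.8, -0.8]
finger_gap: 0.0854
```

```bash
python3 - <<'E'
from h import *
c=wrist();cv2.imwrite('pics/w1.png',c['img'][:,:,::-1])
s=env.get_state();print(s['tcp_pos'],s['joint_pos'].round(2),s['clock'],s['orientation'].round(4))
np.savez('w1.npz',intrinsics=c['intrinsics'],extrinsics=c['extrinsics'])
E
```

```text
[0.54177657 0.10131074 0.39845159] [ 0.04  0.26  0.2   1.52 -0.    0.14] 3.75 [-6.000e-04  4.950e-02  9.988e-01 -1.000e-04]
```

View pics/w1.png

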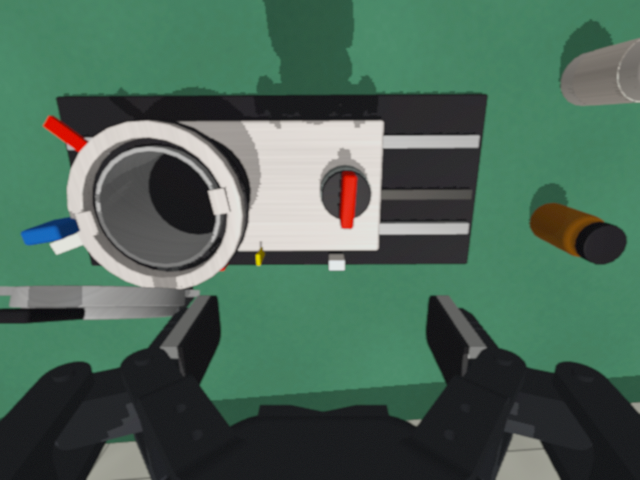

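```bash
cat >> h.py <<'E'
def W(p,xyz):
    x,y,z=xyz;c,s=np.cos(p[2]),np.sin(p[2]);return np.array([p[0]+c*x-s*y,p[1]+s*x+c*y,z])
def inv(p,q):
    c,s=np.cos(p[2]),np.sin(p[2]);return (np.array([[c,s],[-s,c]])@(np.array(q)[:2]-p[:2])).round(4)
E
python3 - <<'E'
from h import *
c=dict(np.load('w1.npz'));img=cv2.imread('pics/w1.png')[:,:,::-1].copy()
u=np.array([[487,95],[467,263],[57,98]]);L=[[-.11,.26],[.11,.26],[-.11,-.26]]
o=least_squares(lambda p:np.ravel([proj(c,W(p,[*l,.016]))-v for l,v in zip(L,u)]),[.54,.04,-.09]);p=o.x
print('wrist base',p.round(4),o.fun.round(1))
y=blob(img,(20,120,60),(35,255,255),[240,230,280,280])[:1];k=blob(img,(0,170,80),(8,255,255),[310,150,380,250])[:1];r=blob(img,(0,150,60),(8,255,255),[210,255,250,285])[:1]
print(y,k,r)
for z in (.058,.07):print('ptr',inv(p,atz(c,y[0][1],z)))
for z in (.1,.11,.118):print('knob',inv(p,atz(c,k[0][1],z)),atz(c,k[0][1],z).round(4))
for z in (.016,.028,.04):print('white',inv(p,atz(c,[337,263],z)), 'red',inv(p,atz(c,[224,268],z)))
S=read_camera('scene');cs=np.array([[136,250],[596,457],[400,558]])/2.3+[199.5,144.5]
L=[[.11,-.26],[-.11,.26],[.11,.26]]
o=least_squares(lambda p:np.ravel([proj(S,W(p,[*l,.016]))-v for l,v in zip(L,cs)]),p);ps=o.x
print('scene base',ps.round(4),o.fun.round(1))
for z in (.016,.02,.028,.04):print(z,'white',inv(ps,atz(S,[326.4,321.4],z)),'red',inv(ps,atz(S,[291.7,281.9],z)))
print('ptr',inv(ps,atz(S,[310.9,286.5],.058)))
# zoomed clip crops
cv2.imwrite('pics/c.png',np.vstack([cv2.resize(S['img'][260:340,270:350,::-1],(600,300)*1 if 0 else (400,400),interpolation=cv2.INTER_CUBIC)]))
E
```

```text
wrist base [ 0.5397  0.0414 -0.0895] [ 2.2 -0.9  1.5  2.5 -3.5  0.3]
[(121, [259.2, 257.1], [255, 248, 10, 18])] [(819, [347.6, 198.1], [339, 171, 18, 57])] [(8, [222.8, 269.1], [221, 268, 4, 3])]
ptr [ 0.079  -0.0186]
ptr [ 0.0744 -0.0163]
knob [-0.0028  0.0869] [0.5447 0.1283 0.1   ]
knob [-0.0049  0.0862] [0.5426 0.1278 0.11  ]
knob [-0.0065  0.0857] [0.5409 0.1273 0.118 ]
white [0.1047 0.0793] red [ 0.1107 -0.0763]
white [0.0999 0.0788] red [ 0.1057 -0.0727]
white [0.095  0.0783] red [ 0.1007 -0.069 ]
scene base [ 0.5406  0.0445 -0.0935] [-1.3 -2.2  2.  -0.8 -0.9  1. ]
0.016 white [0.0917 0.067 ] red [ 0.0926 -0.0938]
0.02 white [0.0939 0.0707] red [ 0.0948 -0.0892]
0.028 white [0.0983 0.0781] red [ 0.0992 -0.0799]
0.04 white [0.1049 0.0891] red [ 0.1058 -0.0659]
ptr [ 0.0866 -0.0082]
```

Request:
servo_tool --deltas '[{"dx": 1,"dy": 13,"dz": -40,"rx": 0,"ry": 0,"rz": 0,"fingers": -1},{"dx": 0,"dy": 13,"dz": -40,"rx": 0,"ry": 0,"rz": 0,"fingers": -1},{"dx": 0,"dy": 0,"dz": -40,"rx": 0,"ry": 0,"rz": 0.005,"fingers": -1},{"dx": 0,"dy": 0,"dz": -40,"rx": 0,"ry": 0,"rz": 0,"fingers": -1},{"dx": 0,"dy": 0,"dz": -40,"rx": 0,"ry": 0,"rz": 0,"fingers": -1},{"dx": 0,"dy": 0,"dz": -32,"rx": 0,"ry": 0,"rz": 0,"fingers": -1},{"dx": 0,"dy": 0,"dz": 0,"rx": 0,"ry": 0,"rz": 0,"fingers": -1}]'

```text
clock: 4.5
tcp_pos: [0.5392, 0.1256, 0.1633]
orientation: [-0.004, 0.048, 0.999, -0.001]
wrist_force: [-0.5, 0.9, 0.7]
finger_gap: 0.0855
```

Request:
servo_tool --newtons 40 --deltas '[{"dx": 0,"dy": 0,"dz": 0,"rx": 0,"ry": 0,"rz": 0,"fingers": 1},{"dx": 0,"dy": 0,"dz": 0,"rx": 0,"ry": 0,"rz": 0,"fingers": 1},{"dx": 0,"dy": 0,"dz": 0,"rx": 0,"ry": 0,"rz": 0,"fingers": 1},{"dx": 0,"dy": 0,"dz": 0,"rx": 0,"ry": 0,"rz": 0,"fingers": 1},{"dx": 0,"dy": 0,"dz": 0,"rx": 0,"ry": 0,"rz": 0,"fingers": 1},{"dx": 0,"dy": 0,"dz": 0,"rx": 0,"ry": 0,"rz": 0,"fingers": 1}]'

```text
clock: 5.1
tcp_pos: [0.5436, 0.1274, 0.1682]
orientation: [0.001, 0.047, 0.999, 0.0]
wrist_force: [-0.2, 0.3, 7.2]
finger_gap: 0.0135
```

Request:
servo_tool --deltas '[{"dx": -0.7,"dy": -7.5,"dz": 1,"rx": 0,"ry": 0,"rz": 0,"fingers": 1},{"dx": -0.7,"dy": -7.5,"dz": 1,"rx": 0,"ry": 0,"rz": 0,"fingers": 1},{"dx": -0.7,"dy": -7.5,"dz": 0,"rx": 0,"ry": 0,"rz": 0,"fingers": 1},{"dx": -0.7,"dy": -7.5,"dz": 0,"rx": 0,"ry": 0,"rz": 0,"fingers": 1},{"dx": -0.7,"dy": -7.5,"dz": 0,"rx": 0,"ry": 0,"rz": 0,"fingers": 1},{"dx": -0.7,"dy": -7.5,"dz": 0,"rx": 0,"ry": 0,"rz": 0,"fingers": 1},{"dx": -0.7,"dy": -7.5,"dz": 0,"rx": 0,"ry": 0,"rz": 0,"fingers": 1},{"dx": -0.6,"dy": -5.5,"dz": 0,"rx": 0,"ry": 0,"rz": 0,"fingers": 1}]'

```text
clock: 5.9
tcp_pos: [0.5379, 0.0685, 0.1683]
orientation: [0.0, 0.047, 0.999, 0.0]
wrist_force: [5.3, 2.1, -10.1]
finger_gap: 0.0135
```

Request:
servo_tool --deltas '[{"dx": 0,"dy": 0,"dz": 0,"rx": 0,"ry": 0,"rz": 0,"fingers": 1},{"dx": 0,"dy": 0,"dz": 0,"rx": 0,"ry": 0,"rz": 0,"fingers": 1},{"dx": 0,"dy": 0,"dz": 0,"rx": 0,"ry": 0,"rz": 0,"fingers": 1}]'

```text
clock: 6.2
tcp_pos: [0.5379, 0.0678, 0.1683]
orientation: [0.0, 0.048, 0.999, -0.001]
wrist_force: [5.1, -2.9, -9.8]
finger_gap: 0.0134
```

```bash
python3 - <<'E'
from h import *
S=read_camera('scene');T=read_camera('top');i=S['img']
print(env.get_state()['tcp_pos'])
for nm,lo,hi in (('yel',(18,100,60),(35,255,255)),('red',(0,150,60),(6,255,255))):
    for b in blob(i,lo,hi,[250,240,345,340])[:3]: print(nm,b)
    for b in blob(T['img'],lo,hi,[200,180,420,230])[:3]: print('top',nm,b)
a=cv2.resize(i[245:345,255:355],(500,500),interpolation=cv2.INTER_CUBIC)
cv2.imwrite('pics/s1.png',a[:,:,::-1])
E
```

```text
[0.53787302 0.06780191 0.16826075]
yel (63, [298.4, 272.2], [296, 266, 6, 14])
top yel (16, [339.1, 213.4], [338, 210, 3, 8])
top yel (5, [306.2, 183.6], [306, 182, 2, 4])
red (82, [291.8, 281.8], [288, 276, 8, 13])
red (37, [343.2, 268.7], [342, 262, 3, 15])
top red (46, [339.8, 208.8], [336, 206, 9, 7])
```

View pics/s1.png

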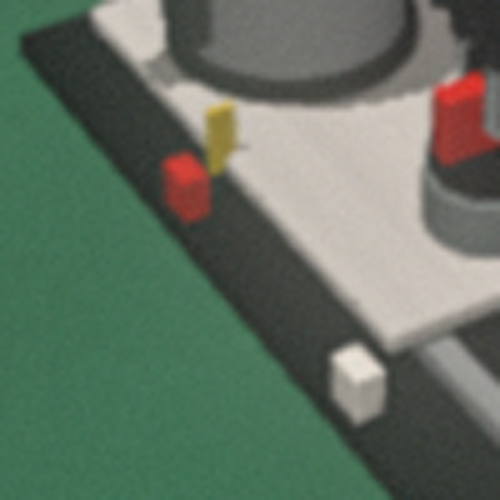

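```bash
python3 - <<'E'
from h import *
p=np.array([.5396,.042,-.0935]);T=read_camera('top');S=read_camera('scene')
def wc(c,hl,hh,box):
    hsv=cv2.cvtColor(c['img'],cv2.COLOR_RGB2HSV).astype(float);x0,y0,x1,y1=box
    h,s,v=[hsv[y0:y1,x0:x1,k] for k in range(3)]
    w=((h>=hl)&(h<=hh)&(s>90))*s*v;ys,xs=np.mgrid[y0:y1,x0:x1];return (w*xs).sum()/w.sum(),(w*ys).sum()/w.sum()
pt=wc(T,18,36,[332,206,346,222]);rt=wc(T,0,8,[332,203,349,216])
print(pt,rt)
print('top ptr',inv(p,atz(T,pt,.062)),'red',inv(p,atz(T,rt,.038)))
ps=wc(S,18,36,[290,262,306,283]);rs=wc(S,0,8,[284,272,299,291])
print(ps,rs,'scene ptr',inv(p,atz(S,ps,.058)),'red',inv(p,atz(S,rs,.028)))
# predicted pixel span along scene for model at y=-.079
for nm,f in (('ptr top',[.084,-.079,.076]),('clip topctr',[.1,-.079,.04])):
    print(nm,proj(S,W(p,f)),proj(T,W(p,f)))
E
```

```text
(np.float64(339.2140392181649), np.float64(212.89178662284513)) (np.float64(339.81258072365836), np.float64(208.5267807971532))
top ptr [ 0.0807 -0.0794] red [ 0.0989 -0.0797]
(np.float64(298.32564541063147), np.float64(271.75777688125015)) (np.float64(291.78261056117856), np.float64(281.2564155789135)) scene ptr [ 0.0856 -0.0685] red [ 0.0986 -0.0794]
ptr top [296.54771153 263.02109504] [339.3500214  210.39542697]
clip topctr [291.1178985  277.49966766] [339.60535209 207.92308107]
```

Request:
servo_tool --newtons 80 --deltas '[{"dx": 0,"dy": 0,"dz": -1.5,"rx": 0,"ry": 0,"rz": 0,"fingers": 1},{"dx": 0,"dy": 0,"dz": 0,"rx": 0,"ry": 0,"rz": -0.1,"fingers": 1},{"dx": 0,"dy": 0,"dz": 0,"rx": 0,"ry": 0,"rz": -0.1,"fingers": 1},{"dx": 0,"dy": 0,"dz": 0,"rx": 0,"ry": 0,"rz": -0.1,"fingers": 1},{"dx": 0,"dy": 0,"dz": 0,"rx": 0,"ry": 0,"rz": -0.1,"fingers": 1},{"dx": 0,"dy": 0,"dz": 0,"rx": 0,"ry": 0,"rz": -0.1,"fingers": 1},{"dx": 0,"dy": 0,"dz": 0,"rx": 0,"ry": 0,"rz": -0.1,"fingers": 1},{"dx": 0,"dy": 0,"dz": 0,"rx": 0,"ry": 0,"rz": -0.1,"fingers": 1}]'

```text
clock: 7.2
tcp_pos: [0.5383, 0.0691, 0.1683]
orientation: [0.001, 0.388, 0.922, 0.001]
wrist_force: [3.8, 1.4, -0.2]
finger_gap: 0.0124
```

Request:
servo_tool --deltas '[{"dx": 0,"dy": 0,"dz": 0,"rx": 0,"ry": 0,"rz": -0.1,"fingers": 1},{"dx": 0,"dy": 0,"dz": 0,"rx": 0,"ry": 0,"rz": -0.1,"fingers": 1},{"dx": 0,"dy": 0,"dz": 0,"rx": 0,"ry": 0,"rz": -0.1,"fingers": 1},{"dx": 0,"dy": 0,"dz": 0,"rx": 0,"ry": 0,"rz": -0.1,"fingers": 1},{"dx": 0,"dy": 0,"dz": 0,"rx": 0,"ry": 0,"rz": -0.1,"fingers": 1},{"dx": 0,"dy": 0,"dz": 0,"rx": 0,"ry": 0,"rz": -0.1,"fingers": 1},{"dx": 0,"dy": 0,"dz": 0,"rx": 0,"ry": 0,"rz": 0,"fingers": 1},{"dx": 0,"dy": 0,"dz": 0,"rx": 0,"ry": 0,"rz": 0,"fingers": 1}]'

```text
clock: 8.0
tcp_pos: [0.5394, 0.07, 0.1684]
orientation: [0.001, 0.642, 0.767, 0.002]
wrist_force: [6.0, 4.3, -3.2]
finger_gap: 0.0122
```

```bash
python3 - <<'E'
from h import *
s=env.get_state();print(s['tcp_pos'],s['ft_torque'],s['wrist_force'],s['joint_pos'].round(2))
w,x,y,z=s['orientation'];print('yaw',2*np.arctan2(y,x))
p=np.array([.5396,.042,-.0935]);T=read_camera('top')
print(inv(p,s['tcp_pos']))
for lo,hi,b in (((18,100,60),(36,255,255),[332,206,346,222]),((0,100,60),(8,255,255),[332,203,349,216])): print(blob(T['img'],lo,hi,b)[:1])
E
```

```text
[0.53937019 0.06996108 0.16838101] [ 0.93279466 -1.02474947 -0.12235757] [ 6.02726409  4.29870559 -3.18205199] [-0.02  0.33 -0.28  0.96  0.    1.37]
yaw 1.7481430882467615
[-0.0028  0.0278]
[(16, [339.0, 212.8], [338, 210, 3, 6])]
[(49, [339.8, 208.8], [336, 206, 9, 7])]
```

Request:
servo_tool --deltas '[{"dx": 0,"dy": 0,"dz": 0,"rx": 0,"ry": 0,"rz": -0.08,"fingers": 1},{"dx": 0,"dy": 0,"dz": 0,"rx": 0,"ry": 0,"rz": -0.06,"fingers": 1},{"dx": 0,"dy": 0,"dz": 0,"rx": 0,"ry": 0,"rz": 0,"fingers": 1},{"dx": 0,"dy": 0,"dz": 0,"rx": 0,"ry": 0,"rz": 0,"fingers": 1}]'

```text
clock: 8.45
tcp_pos: [0.5395, 0.0701, 0.1684]
orientation: [0.001, 0.693, 0.721, 0.002]
wrist_force: [7.2, 4.2, -3.9]
finger_gap: 0.0124
```

```bash
python3 - <<'E'
from h import *
s=env.get_state();print(s['tcp_pos'],s['ft_torque'],s['wrist_force'])
w,x,y,z=s['orientation'];print('yaw',2*np.arctan2(y,x))
E
```

```text
[0.53954406 0.07007302 0.16839867] [ 0.83146689 -1.15424574  1.30235346] [ 7.2234818   4.23669265 -3.85527358]
yaw 1.611505770667883
```

Request:
servo_tool --deltas '[{"dx": 0,"dy": 0,"dz": 0,"rx": 0,"ry": 0,"rz": 0,"fingers": -1},{"dx": 0,"dy": 0,"dz": 0,"rx": 0,"ry": 0,"rz": 0,"fingers": -1},{"dx": 0,"dy": 0,"dz": 0,"rx": 0,"ry": 0,"rz": 0,"fingers": -1},{"dx": 0,"dy": 0,"dz": 0,"rx": 0,"ry": 0,"rz": 0,"fingers": -1},{"dx": 0,"dy": 0,"dz": 45,"rx": 0,"ry": 0,"rz": 0,"fingers": -1},{"dx": 0,"dy": 0,"dz": 45,"rx": 0,"ry": 0,"rz": 0,"fingers": -1},{"dx": 5,"dy": -10,"dz": 45,"rx": 0,"ry": 0,"rz": 0,"fingers": -1},{"dx": 5,"dy": -10,"dz": 45,"rx": 0,"ry": 0,"rz": 0,"fingers": -1}]'

```text
clock: 9.25
tcp_pos: [0.547, 0.0491, 0.3494]
orientation: [0.0, 0.694, 0.72, -0.0]
wrist_force: [1.8, 0.5, 0.3]
finger_gap: 0.0853
```

Request:
servo_tool --deltas '[{"dx": 5,"dy": -10,"dz": 45,"rx": 0,"ry": 0,"rz": 0,"fingers": -1},{"dx": 5,"dy": -10,"dz": 10,"rx": 0,"ry": 0,"rz": 0,"fingers": -1},{"dx": 0,"dy": 0,"dz": 0,"rx": 0,"ry": 0,"rz": 0,"fingers": -1},{"dx": 0,"dy": 0,"dz": 0,"rx": 0,"ry": 0,"rz": 0,"fingers": -1}]'

```text
clock: 9.65
tcp_pos: [0.5572, 0.0291, 0.4015]
orientation: [-0.001, 0.694, 0.72, -0.0]
wrist_force: [-0.8, 0.2, -0.9]
finger_gap: 0.0857
```

```bash
python3 - <<'E'
from h import *
p=np.array([.5396,.042,-.0935]);c=wrist();cv2.imwrite('pics/w2.png',c['img'][:,:,::-1])
s=env.get_state();print(s['tcp_pos'],s['joint_pos'].round(2),s['clock'])
np.savez('w2.npz',intrinsics=c['intrinsics'],extrinsics=c['extrinsics'])
print('pred ptr',proj(c,W(p,[.084,-.079,.058])),'clip',proj(c,W(p,[.1,-.079,.03])))
a,b=proj(c,W(p,[.084,-.079,.058])).astype(int)
for nm,lo,hi in (('yel',(18,100,60),(36,255,255)),('red',(0,150,60),(8,255,255)),('blue',(100,120,60),(120,255,255))): print(nm,blob(c['img'],lo,hi)[:4])
T=read_camera('top')
for lo,hi,b in (((18,100,60),(36,255,255),[332,206,346,222]),((0,100,60),(8,255,255),[332,203,349,216])): print(blob(T['img'],lo,hi,b)[:1])
E
```

```text
[0.55687363 0.02940073 0.40085094] [-0.09  0.28  0.23  1.53  0.    1.44] 9.7
pred ptr [368.31042322 250.99209514] clip [377.70393894 245.14091992]
yel [(147, [365.2, 249.4], [359, 242, 13, 15])]
red [(855, [307.3, 159.5], [299, 132, 18, 57]), (248, [219.3, 384.2], [208, 374, 24, 21]), (232, [376.4, 244.7], [369, 235, 15, 21])]
blue [(71, [290.5, 401.8], [285, 399, 12, 7])]
[(16, [339.1, 213.1], [338, 210, 3, 7])]
[(48, [339.9, 208.7], [336, 206, 9, 7])]
```

View pics/w2.png

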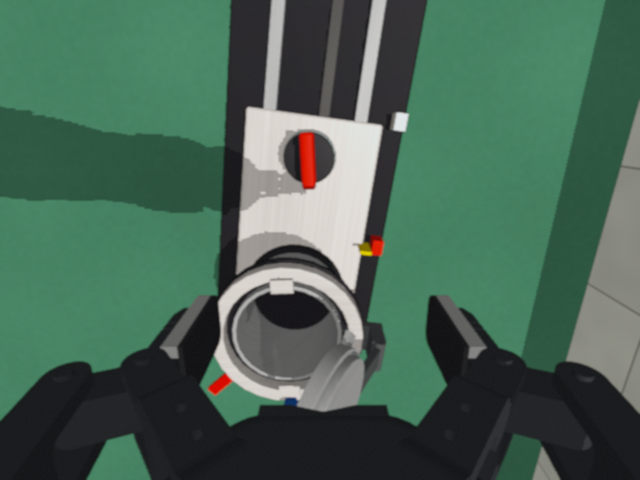

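```bash
python3 - <<'E'
from h import *
import itertools
p=np.array([.5396,.042,-.0935]);c=dict(np.load('w2.npz'))
def ext(x,y,z):
    P=np.array([proj(c,W(p,q)) for q in itertools.product(x,y,z)]);return np.r_[P.min(0),P.max(0)].round(1)
print('clip',ext((.093,.107),(-.089,-.069),(.016,.04)))
for z in ((.04,.076),(.028,.064),(.034,.07)):print('ptr',z,ext((.08,.084),(-.081,-.077),z))
print('knob',inv(p,atz(c,[307.3,159.5],.11)))
img=cv2.imread('pics/w2.png')[230:262,352:388]
cv2.imwrite('pics/w2c.png',cv2.resize(img,None,fx=15,fy=15,interpolation=cv2.INTER_NEAREST))
E
```

```text
clip [369.9 234.1 385.6 255.5]
ptr (0.04, 0.076) [363.3 244.3 370.4 257.8]
ptr (0.028, 0.064) [362.3 241.4 369.2 254.2]
ptr (0.034, 0.07) [362.8 242.8 369.8 256. ]
knob [-0.0024  0.0275]
```

View pics/w2c.png

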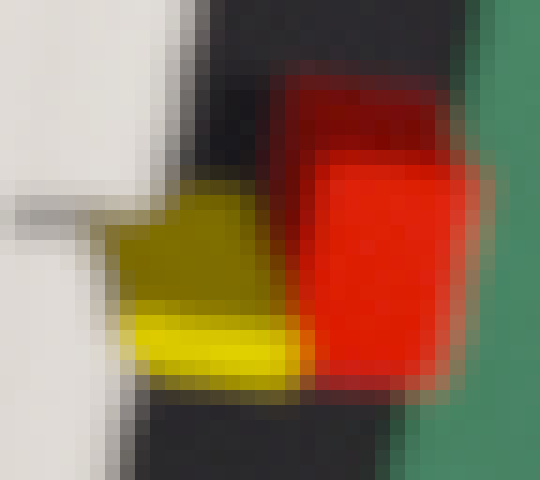

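```bash
cat > fit.py <<'E'
from h import *
import itertools
p=np.array([.5396,.042,-.0935])
def mask(c,x,y,z):
    P=np.array([proj(c,W(p,q)) for q in itertools.product(x,y,z)]);m=np.zeros((480,640),np.uint8)
    h=cv2.convexHull(((P)*16).round().astype(np.int32));M=np.zeros((480,640),np.uint8)
    cv2.fillConvexPoly(M,h,255,cv2.LINE_AA,4);return M/255.
def obs(img,lo,hi,b):
    f=8;x0,y0,x1,y1=b
    a=cv2.resize(img[y0:y1,x0:x1],None,fx=f,fy=f,interpolation=cv2.INTER_LINEAR)
    m=cv2.inRange(cv2.cvtColor(a,cv2.COLOR_RGB2HSV),lo,hi);ys,xs=np.nonzero(m)
    return np.array([xs.mean(),ys.mean()])/f-.5+.5/f+[x0,y0],len(xs)/f/f
def cen(M):
    ys,xs=np.mgrid[:480,:640];return np.array([(M*xs).sum(),(M*ys).sum()])/M.sum(),M.sum()
YL,YH=(18,110,50),(36,255,255);RL,RH=(0,130,50),(8,255,255)
if __name__=='__main__':
    T=read_camera('top');S=read_camera('scene');w=dict(np.load('w2.npz'));w['img']=cv2.imread('pics/w2.png')[:,:,::-1].copy()
    for n,c,by,br in (('top',T,[332,204,346,222],[330,200,350,216]),('scene',S,[288,258,310,285],[282,268,303,294]),('wrist',w,[350,236,376,262],[362,230,392,262])):
        oy,ay=obs(c['img'],YL,YH,by);orr,ar=obs(c['img'],RL,RH,br)
        def rc(d):return mask(c,(.093+d[0],.107+d[0]),(-.09+d[1],-.07+d[1]),(.016,.04))
        r=least_squares(lambda d:cen(rc(d))[0]-orr,[0,0],diff_step=None,x_scale=.01,method='lm',epsfcn=1e-3) if 0 else least_squares(lambda d:cen(rc(d/1e3))[0]-orr,np.zeros(2),diff_step=None,jac=lambda d:np.array([(cen(rc((d+e)/1e3))[0]-cen(rc((d-e)/1e3))[0])/4 for e in 2*np.eye(2)]).T)
        print(n,'clip x,y',(.1+r.x[0]/1e3).round(4),(-.08+r.x[1]/1e3).round(4),'area',round(ar),round(cen(rc(r.x/1e3))[1]))
        C=rc(r.x/1e3)
        for zt in (.064,.07,.076):
            def pc(d):return mask(c,(.078+d[0],.088+d[0]),(-.081+d[1],-.077+d[1]),(zt-.036,zt))*(1-C)
            q=least_squares(lambda d:cen(pc(d/1e3))[0]-oy,np.zeros(2),jac=lambda d:np.array([(cen(pc((d+e)/1e3))[0]-cen(pc((d-e)/1e3))[0])/4 for e in 2*np.eye(2)]).T)
            print('  zt',zt,'ptr xout,y',(.088+q.x[0]/1e3).round(4),(-.079+q.x[1]/1e3).round(4),'diff mm',((q.x[1]-r.x[1])+1).round(1),'area',round(ay),round(cen(pc(q.x/1e3))[1]))
E
python3 fit.py
```

```text
top clip x,y 0.1005 -0.0801 area 47 72
  zt 0.064 ptr xout,y 0.0989 -0.0793 diff mm 0.7 area 16 1
  zt 0.07 ptr xout,y 0.0974 -0.0794 diff mm 0.7 area 16 1
  zt 0.076 ptr xout,y 0.0959 -0.0792 diff mm 0.8 area 16 2
scene clip x,y 0.0995 -0.0776 area 96 130
  zt 0.064 ptr xout,y 0.0847 -0.08 diff mm -2.4 area 56 83
  zt 0.07 ptr xout,y 0.0883 -0.0728 diff mm 4.8 area 56 83
  zt 0.076 ptr xout,y 0.0919 -0.0656 diff mm 12.0 area 56 85
wrist clip x,y 0.0984 -0.0793 area 234 307
  zt 0.064 ptr xout,y 0.088 -0.081 diff mm -1.7 area 147 110
  zt 0.07 ptr xout,y 0.087 -0.079 diff mm 0.3 area 147 112
  zt 0.076 ptr xout,y 0.0859 -0.0769 diff mm 2.3 area 147 116
```

```bash
python3 - <<'E'
from h import *
p=np.array([.5396,.042,-.0935]);T=read_camera('top');S=read_camera('scene')
ax=[-.002,-.1545];h=ax[0]+.095
for th in (.95,1.05,1.15):
    q=[h-.18*np.cos(th),ax[1],.1615+.18*np.sin(th)];q2=[h-.18*np.cos(th),-.0187-.075,q[2]]
    print(th,'scene old tip',proj(S,W(p,q2)).round(1),'top old',proj(T,W(p,q2)).round(1))
prev=None
for f in np.r_[1.37,np.linspace(1.37,0,13)[1:]]:
    w=W(p,[h-.155*np.cos(f),ax[1],.165+.155*np.sin(f)+.073])
    print(round(f,2),(w*1e3).round(1),None if prev is None else ((w-prev)*1e3).round(1));prev=w
e=np.deg2rad(-70);print('ear',W(p,[ax[0]+.093*np.cos(e),ax[1]+.093*np.sin(e),.164]))
r=cut_out('lid_tab','scene')[:1];print([x['extent'] for x in r])
E
```

```text
0.95 scene old tip [328.6 158.8] top old [344.5 228.3]
1.05 scene old tip [322.5 155.9] top old [345.4 220.3]
1.15 scene old tip [315.9 153.7] top old [346.4 212. ]
1.37 [ 587.  -117.6  389.9] None
1.26 [ 570.  -116.   385.4] [-17.    1.6  -4.5]
1.14 [ 553.6 -114.5  378.9] [-16.4   1.5  -6.4]
1.03 [ 538.  -113.   370.7] [-15.6   1.5  -8.3]
0.91 [ 523.5 -111.7  360.7] [-14.5   1.4 -10. ]
0.8 [ 510.2 -110.4  349.1] [-13.3   1.2 -11.6]
0.68 [ 498.3 -109.3  336.1] [-11.9   1.1 -13. ]
0.57 [ 487.9 -108.3  321.8] [-10.3   1.  -14.3]
0.46 [ 479.3 -107.5  306.3] [ -8.7   0.8 -15.4]
0.34 [ 472.4 -106.9  290.1] [ -6.9   0.6 -16.3]
0.23 [ 467.5 -106.4  273.1] [ -5.    0.5 -17. ]
0.11 [ 464.5 -106.1  255.7] [ -3.    0.3 -17.4]
0.0 [ 463.4 -106.   238. ] [ -1.    0.1 -17.7]
ear [ 0.54669377 -0.20161782  0.164     ]
[]
```

Request:
servo_tool --newtons 40 --deltas '[{"dx": 15,"dy": 0,"dz": 25,"rx": 0,"ry": 0,"rz": 0,"fingers": 1},{"dx": 15,"dy": -30,"dz": 0,"rx": 0,"ry": 0,"rz": 0,"fingers": 1},{"dx": 0,"dy": -40,"dz": 0,"rx": 0,"ry": 0,"rz": 0,"fingers": 1},{"dx": 0,"dy": -40,"dz": 0,"rx": 0,"ry": 0,"rz": 0,"fingers": 1},{"dx": 0,"dy": -37,"dz": 0,"rx": 0,"ry": 0,"rz": 0,"fingers": 1},{"dx": 0,"dy": 0,"dz": -18,"rx": 0,"ry": 0,"rz": 0,"fingers": 1},{"dx": 0,"dy": 0,"dz": -18,"rx": 0,"ry": 0,"rz": 0,"fingers": 1},{"dx": 0,"dy": 0,"dz": 0,"rx": 0,"ry": 0,"rz": 0,"fingers": 1}]'

```text
clock: 10.8
tcp_pos: [0.5867, -0.1179, 0.3885]
orientation: [-0.002, 0.694, 0.72, -0.001]
wrist_force: [-0.6, 0.2, -0.3]
finger_gap: -0.0001
```

Request:
servo_tool --deltas '[{"dx": -17,"dy": 1.6,"dz": -4.5,"rx": 0,"ry": 0,"rz": 0,"fingers": 1},{"dx": -16.4,"dy": 1.5,"dz": -6.4,"rx": 0,"ry": 0,"rz": 0,"fingers": 1},{"dx": -15.6,"dy": 1.5,"dz": -8.3,"rx": 0,"ry": 0,"rz": 0,"fingers": 1},{"dx": -14.5,"dy": 1.4,"dz": -10,"rx": 0,"ry": 0,"rz": 0,"fingers": 1},{"dx": -13.3,"dy": 1.2,"dz": -11.6,"rx": 0,"ry": 0,"rz": 0,"fingers": 1},{"dx": -11.9,"dy": 1.1,"dz": -13,"rx": 0,"ry": 0,"rz": 0,"fingers": 1}]'

```text
clock: 11.4
tcp_pos: [0.4989, -0.1091, 0.3388]
orientation: [0.001, 0.694, 0.72, 0.001]
wrist_force: [0.6, 0.4, 2.0]
finger_gap: 0.0
```

Request:
servo_tool --deltas '[{"dx": -10.3,"dy": 1,"dz": -14.3,"rx": 0,"ry": 0,"rz": 0,"fingers": 1},{"dx": -8.7,"dy": 0.8,"dz": -15.4,"rx": 0,"ry": 0,"rz": 0,"fingers": 1},{"dx": -6.9,"dy": 0.6,"dz": -16.3,"rx": 0,"ry": 0,"rz": 0,"fingers": 1},{"dx": -5,"dy": 0.5,"dz": -17,"rx": 0,"ry": 0,"rz": 0,"fingers": 1},{"dx": -3,"dy": 0.3,"dz": -12,"rx": 0,"ry": 0,"rz": 0,"fingers": 1},{"dx": -1,"dy": 0,"dz": -10,"rx": 0,"ry": 0,"rz": 0,"fingers": 1},{"dx": 0,"dy": 0,"dz": -8,"rx": 0,"ry": 0,"rz": 0,"fingers": 1},{"dx": 0,"dy": 0,"dz": 0,"rx": 0,"ry": 0,"rz": 0,"fingers": 1}]'

```text
clock: 12.2
tcp_pos: [0.4638, -0.106, 0.2441]
orientation: [-0.0, 0.694, 0.72, -0.0]
wrist_force: [-0.4, -1.1, 0.7]
finger_gap: 0.0
```

Request:
servo_tool --deltas '[{"dx": 0,"dy": 0,"dz": -4,"rx": 0,"ry": 0,"rz": 0,"fingers": 1},{"dx": 0,"dy": 0,"dz": -3,"rx": 0,"ry": 0,"rz": 0,"fingers": 1},{"dx": 0,"dy": 0,"dz": 0,"rx": 0,"ry": 0,"rz": 0,"fingers": 1}]'

```text
clock: 12.5
tcp_pos: [0.4642, -0.1064, 0.2377]
orientation: [0.0, 0.694, 0.72, 0.0]
wrist_force: [-0.3, 0.3, -0.3]
finger_gap: -0.0
```

Request:
servo_tool --deltas '[{"dx": 0,"dy": 0,"dz": -1.5,"rx": 0,"ry": 0,"rz": 0,"fingers": 1},{"dx": 0,"dy": 0,"dz": -1.5,"rx": 0,"ry": 0,"rz": 0,"fingers": 1},{"dx": 0,"dy": 0,"dz": 0,"rx": 0,"ry": 0,"rz": 0,"fingers": 1}]'

```text
clock: 12.8
tcp_pos: [0.4642, -0.1065, 0.2373]
orientation: [0.001, 0.694, 0.72, 0.0]
wrist_force: [-5.5, 2.5, 17.6]
finger_gap: -0.0
```

```bash
python3 - <<'E'
from h import *
S=read_camera('scene');cv2.imwrite('pics/s2.png',cv2.resize(S['img'][130:350,220:480,::-1],None,fx=2.6,fy=2.6,interpolation=cv2.INTER_CUBIC))
E
```

```text
(no output)
```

View pics/s2.png

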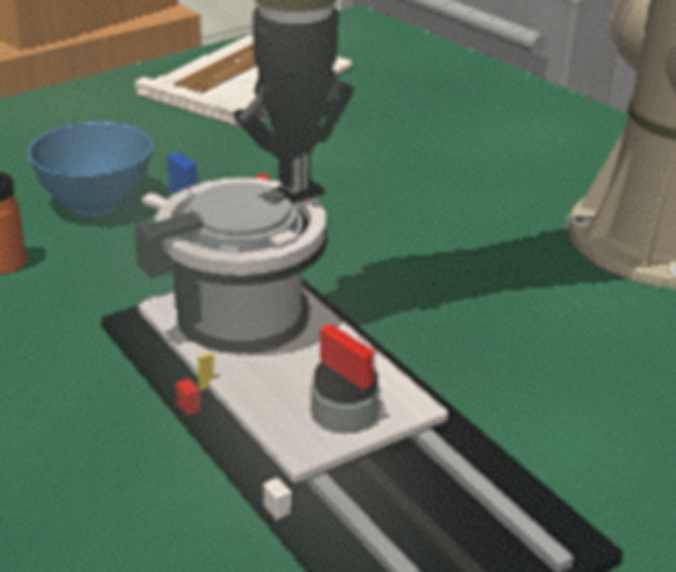

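Request:
servo_tool --deltas '[{"dx": 0,"dy": 0,"dz": 30,"rx": 0,"ry": 0,"rz": 0,"fingers": 1},{"dx": 0,"dy": 0,"dz": 45,"rx": 0,"ry": 0,"rz": 0,"fingers": -1},{"dx": 0,"dy": -30,"dz": 0,"rx": 0,"ry": 0,"rz": 0.07,"fingers": -1},{"dx": 0,"dy": -30,"dz": 0,"rx": 0,"ry": 0,"rz": 0.07,"fingers": -1},{"dx": 0,"dy": -35,"dz": 0,"rx": 0,"ry": 0,"rz": 0.07,"fingers": -1},{"dx": 0,"dy": 0,"dz": 0,"rx": 0,"ry": 0,"rz": 0,"fingers": -1}]'

```text
clock: 13.45
tcp_pos: [0.4642, -0.2047, 0.3095]
orientation: [0.001, 0.616, 0.788, -0.0]
wrist_force: [0.5, 1.2, 0.3]
finger_gap: 0.0721
```

```bash
python3 - <<'E'
from h import *
p=np.array([.5396,.042,-.0935]);T=read_camera('top');ax=np.array([-.002,-.1545])
s=env.get_state();w,x,y,z=s['orientation'];print(s['tcp_pos'],2*np.arctan2(y,x),s['joint_pos'].round(2))
for b in blob(T['img'],(100,120,60),(120,255,255),[340,200,460,300])[:2]:
    q=inv(p,atz(T,b[1],.173));d=q-ax;print(b,q,'r',np.hypot(*d),'ang',np.rad2deg(np.arctan2(d[1],d[0])),atz(T,b[1],.173))
c=wrist();
for b in blob(c['img'],(100,120,60),(120,255,255))[:2]:
    print('w',b,atz(c,b[1],.168),inv(p,atz(c,b[1],.168)))
# lid tab height check: collar ring center from top
cv2.imwrite('pics/t3.png',T['img'][:,:,::-1])
E
```

```text
[ 0.46388822 -0.20296683  0.30941572] 1.8143231969951963 [-0.57  0.18 -0.12  1.28  0.    0.76]
(50, [402.0, 236.8], [398, 234, 10, 8]) [ 0.0113 -0.2351] r 0.08168996266372021 ang -80.62992287953134 [ 0.52885334 -0.19312329  0.173     ]
w (1779, [419.3, 266.4], [399, 238, 43, 61]) [ 0.52700688 -0.19990041  0.168     ] [ 0.01  -0.242]
w (1650, [287.8, 395.0], [233, 377, 107, 46]) [ 0.46635393 -0.31869364  0.168     ] [-0.0393 -0.366 ]
```

```bash
python3 - <<'E'
from h import *
p=np.array([.5396,.042,-.0935]);c=wrist();im=c['img'].copy()
for a in (-70,):
    e=np.deg2rad(a)
    for r in (.074,.108):
        for z in(.178,.136):
            u=proj(c,W(p,[-.002+r*np.cos(e),-.1545+r*np.sin(e),z]));cv2.circle(im,tuple(int(v) for v in u),3,(255,255,0),1)
for a in range(0,360,20):
    e=np.deg2rad(a);u=proj(c,W(p,[-.002+.08*np.cos(e),-.1545+.08*np.sin(e),.152]));cv2.circle(im,tuple(int(v) for v in u),2,(255,0,255),-1)
cv2.imwrite('pics/w4.png',im[:,:,::-1])
E
```

```text
(no output)
```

View pics/w4.png

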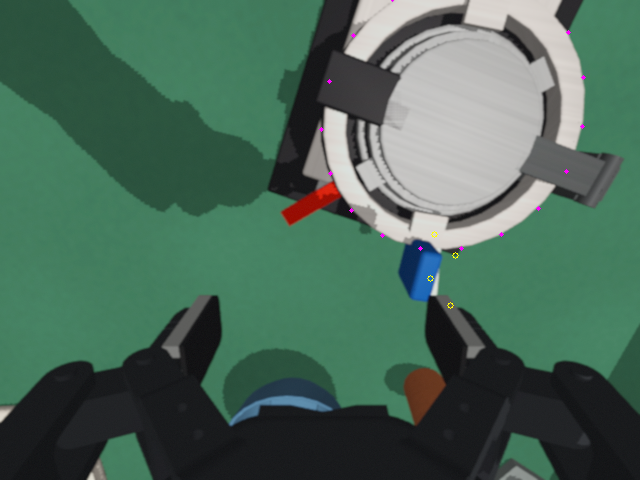

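```bash
python3 - <<'E'
from h import *
p=np.array([.5396,.042,-.0935]);ax=np.array([-.002,-.1545]);c=wrist();T=read_camera('top')
hsv=cv2.cvtColor(c['img'],cv2.COLOR_RGB2HSV)
m=cv2.inRange(hsv,(100,120,0),(120,255,255));m[:, :380]=0;m[310:]=0
v=hsv[...,2][m>0];print(np.percentile(v,[5,25,50,75,95]))
t=(v.min()+0.0);thr,_=cv2.threshold(v.reshape(-1,1).astype(np.uint8),0,255,cv2.THRESH_OTSU);print('thr',thr)
B=(m>0)&(hsv[...,2]>thr);ys,xs=np.nonzero(B);r=cv2.minAreaRect(np.c_[xs,ys].astype(np.float32));print(r)
u=[xs.mean(),ys.mean()];g=atz(c,u,.178);q=inv(p,g)-ax
print(u,len(xs),g,'r',np.hypot(*q),'ang',np.rad2deg(np.arctan2(q[1],q[0])))
box=np.array([inv(p,atz(c,b,.178))-ax for b in cv2.boxPoints(r)]);print(np.c_[np.hypot(*box.T)*1e3,np.rad2deg(np.arctan2(box[:,1],box[:,0]))].round(1))
E
```

```text
[ 79.  82. 135. 184. 188.]
thr 132.0
((425.58013916015625, 277.5220947265625), (20.07763671875, 50.55974197387695), 15.422163009643555)
[np.float64(425.17545748116254), np.float64(276.967707212056)] 929 [ 0.52862325 -0.20023564  0.178     ] r 0.08876361867341823 ang -81.12133381547822
[[105.5 -84.3]
 [ 72.5 -86. ]
 [ 73.7 -76.3]
 [107.  -77.3]]
```

Request:
servo_tool --newtons 40 --deltas '[{"dx": 33,"dy": -3,"dz": 0,"rx": 0,"ry": 0,"rz": -0.09,"fingers": -1},{"dx": 32,"dy": -2,"dz": 0,"rx": 0,"ry": 0,"rz": -0.09,"fingers": -1},{"dx": 0,"dy": 0,"dz": -25,"rx": 0,"ry": 0,"rz": 0,"fingers": -1},{"dx": 0,"dy": 0,"dz": -32,"rx": 0,"ry": 0,"rz": 0,"fingers": -1},{"dx": 0,"dy": 0,"dz": -32,"rx": 0,"ry": 0,"rz": 0,"fingers": -1},{"dx": 0,"dy": 0,"dz": 0,"rx": 0,"ry": 0,"rz": 0,"fingers": -1},{"dx": 0,"dy": 0,"dz": 0,"rx": 0,"ry": 0,"rz": 0,"fingers": -1}]'

```text
clock: 14.4
tcp_pos: [0.5288, -0.2053, 0.2209]
orientation: [-0.001, 0.683, 0.731, -0.0]
wrist_force: [0.7, 0.1, -0.3]
finger_gap: 0.0855
```

Request:
servo_tool --deltas '[{"dx": 0,"dy": 0,"dz": 0,"rx": 0,"ry": 0,"rz": 0,"fingers": 1},{"dx": 0,"dy": 0,"dz": 0,"rx": 0,"ry": 0,"rz": 0,"fingers": 1},{"dx": 0,"dy": 0,"dz": 0,"rx": 0,"ry": 0,"rz": 0,"fingers": 1},{"dx": 0,"dy": 0,"dz": 0,"rx": 0,"ry": 0,"rz": 0,"fingers": 1},{"dx": 0,"dy": 0,"dz": 0,"rx": 0,"ry": 0,"rz": 0,"fingers": 1}]'

```text
clock: 14.9
tcp_pos: [0.5292, -0.2065, 0.2212]
orientation: [0.001, 0.683, 0.73, 0.0]
wrist_force: [-1.1, 1.5, 7.6]
finger_gap: 0.0131
```

```bash
python3 - <<'E'
from h import *
p=np.array([.5396,.042,-.0935]);s=env.get_state();w,x,y,z=s['orientation'];yaw=2*np.arctan2(y,x)
t=s['tcp_pos'];print(t,yaw,s['wrist_force'],s['ft_torque'],s['joint_pos'].round(2))
A=W(p,[-.002,-.1545,0])[:2];d=t[:2]-A;r=np.hypot(*d);a=np.arctan2(d[1],d[0]);print('r',r,'base ang',np.rad2deg(a+.0935))
tot=np.deg2rad(-131)-(a+.0935);print('turn',tot);n=12;pr=t[:2]
for k in range(1,n+1):
    b=a+tot*k/n;q=A+r*np.array([np.cos(b),np.sin(b)]);print(((q-pr)*1e3).round(1),round(tot/n,4));pr=q
E
```

```text
[ 0.5292347  -0.20650592  0.22124898] 1.637533700110714 [-1.0924722   1.45773541  7.59806439] [ 0.386722    0.28547872 -0.20526188] [-0.51  0.34 -0.13  1.11  0.    0.99]
r 0.09506025724400576 base ang -80.99344923028482
turn -0.8727789584972343
[-6.9 -0.2] -0.0727
[-6.9  0.3] -0.0727
[-6.9  0.8] -0.0727
[-6.8  1.3] -0.0727
[-6.7  1.8] -0.0727
[-6.5  2.3] -0.0727
[-6.3  2.7] -0.0727
[-6.1  3.2] -0.0727
[-5.9  3.6] -0.0727
[-5.6  4.1] -0.0727
[-5.3  4.5] -0.0727
[-4.9  4.8] -0.0727
```

Request:
servo_tool --deltas '[{"dx": -6.9,"dy": -0.2,"dz": 1,"rx": 0,"ry": 0,"rz": -0.073,"fingers": 1},{"dx": -6.9,"dy": 0.3,"dz": 0,"rx": 0,"ry": 0,"rz": -0.073,"fingers": 1},{"dx": -6.9,"dy": 0.8,"dz": 0,"rx": 0,"ry": 0,"rz": -0.073,"fingers": 1},{"dx": -6.8,"dy": 1.3,"dz": 0,"rx": 0,"ry": 0,"rz": -0.073,"fingers": 1},{"dx": -6.7,"dy": 1.8,"dz": 0,"rx": 0,"ry": 0,"rz": -0.073,"fingers": 1},{"dx": -6.5,"dy": 2.3,"dz": 0,"rx": 0,"ry": 0,"rz": -0.073,"fingers": 1},{"dx": -6.3,"dy": 2.7,"dz": 0,"rx": 0,"ry": 0,"rz": -0.073,"fingers": 1}]'

```text
clock: 15.6
tcp_pos: [0.4821, -0.1974, 0.2213]
orientation: [0.0, 0.846, 0.533, 0.0]
wrist_force: [3.0, 0.2, -2.9]
finger_gap: 0.0133
```

Request:
servo_tool --deltas '[{"dx": -6.1,"dy": 3.2,"dz": 0,"rx": 0,"ry": 0,"rz": -0.073,"fingers": 1},{"dx": -5.9,"dy": 3.6,"dz": 0,"rx": 0,"ry": 0,"rz": -0.073,"fingers": 1},{"dx": -5.6,"dy": 4.1,"dz": 0,"rx": 0,"ry": 0,"rz": -0.073,"fingers": 1},{"dx": -5.3,"dy": 4.5,"dz": 0,"rx": 0,"ry": 0,"rz": -0.073,"fingers": 1},{"dx": -4.9,"dy": 4.8,"dz": 0,"rx": 0,"ry": 0,"rz": -0.073,"fingers": 1},{"dx": 0,"dy": 0,"dz": 0,"rx": 0,"ry": 0,"rz": 0,"fingers": 1},{"dx": 0,"dy": 0,"dz": 0,"rx": 0,"ry": 0,"rz": 0,"fingers": 1}]'

```text
clock: 16.3
tcp_pos: [0.4541, -0.1769, 0.2213]
orientation: [-0.0, 0.928, 0.372, 0.0]
wrist_force: [0.6, 0.9, -3.7]
finger_gap: 0.0129
```

```bash
python3 - <<'E'
from h import *
p=np.array([.5396,.042,-.0935]);s=env.get_state();w,x,y,z=s['orientation'];yaw=2*np.arctan2(y,x)
t=s['tcp_pos'];print(t,yaw,s['wrist_force'],s['ft_torque'],s['finger_gap'])
A=W(p,[-.002,-.1545,0])[:2];d=t[:2]-A;print('r',np.hypot(*d),'base ang',np.rad2deg(np.arctan2(d[1],d[0])+.0935))
E
```

```text
[ 0.4540989  -0.17689175  0.22131422] 0.7630929347711135 [ 0.64896002  0.86737083 -3.71376299] [ 0.20117581 -0.37474863 -0.31981163] 0.012862007164678432
r 0.09503026052344281 base ang -131.27667579935743
```

Request:
servo_tool --deltas '[{"dx": -1.6,"dy": 1.7,"dz": 0,"rx": 0,"ry": 0,"rz": -0.02,"fingers": 1},{"dx": 0,"dy": 0,"dz": 0,"rx": 0,"ry": 0,"rz": 0,"fingers": 1},{"dx": 0,"dy": 0,"dz": 0,"rx": 0,"ry": 0,"rz": 0,"fingers": 1}]'

```text
clock: 16.6
tcp_pos: [0.4534, -0.176, 0.2213]
orientation: [0.001, 0.932, 0.363, 0.0]
wrist_force: [4.6, -2.0, -7.4]
finger_gap: 0.0131
```

Request:
servo_tool --deltas '[{"dx": -1.0,"dy": 1.2,"dz": 0,"rx": 0,"ry": 0,"rz": -0.015,"fingers": 1},{"dx": 0,"dy": 0,"dz": 0,"rx": 0,"ry": 0,"rz": 0,"fingers": 1},{"dx": 0,"dy": 0,"dz": 0,"rx": 0,"ry": 0,"rz": 0,"fingers": 1}]'

```text
clock: 16.9
tcp_pos: [0.4533, -0.1756, 0.2214]
orientation: [0.002, 0.934, 0.356, 0.001]
wrist_force: [8.0, -5.8, -10.7]
finger_gap: 0.0134
```

Request:
servo_tool --deltas '[{"dx": 1.5,"dy": -1.5,"dz": -1,"rx": 0,"ry": 0,"rz": 0.02,"fingers": 1},{"dx": 0,"dy": 0,"dz": 0,"rx": 0,"ry": 0,"rz": 0,"fingers": -1},{"dx": 0,"dy": 0,"dz": 0,"rx": 0,"ry": 0,"rz": 0,"fingers": -1},{"dx": 0,"dy": 0,"dz": 0,"rx": 0,"ry": 0,"rz": 0,"fingers": -1},{"dx": 0,"dy": 0,"dz": 0,"rx": 0,"ry": 0,"rz": 0,"fingers": -1},{"dx": 0,"dy": 0,"dz": 35,"rx": 0,"ry": 0,"rz": 0,"fingers": -1},{"dx": 0,"dy": 0,"dz": 45,"rx": 0,"ry": 0,"rz": 0,"fingers": -1},{"dx": 0,"dy": 0,"dz": 45,"rx": 0,"ry": 0,"rz": 0,"fingers": -1}]'

```text
clock: 17.7
tcp_pos: [0.4524, -0.1754, 0.3467]
orientation: [-0.001, 0.931, 0.365, -0.0]
wrist_force: [-0.0, -0.8, -1.1]
finger_gap: 0.0854
```

Request:
servo_tool --deltas '[{"dx": -15,"dy": -40,"dz": 30,"rx": 0,"ry": 0,"rz": 0,"fingers": -1},{"dx": -15,"dy": -40,"dz": 0,"rx": 0,"ry": 0,"rz": 0,"fingers": -1},{"dx": -10,"dy": -20,"dz": 0,"rx": 0,"ry": 0,"rz": 0,"fingers": -1},{"dx": 0,"dy": 0,"dz": 0,"rx": 0,"ry": 0,"rz": 0,"fingers": -1},{"dx": 0,"dy": 0,"dz": 0,"rx": 0,"ry": 0,"rz": 0,"fingers": -1}]'

```text
clock: 18.2
tcp_pos: [0.4134, -0.274, 0.3742]
orientation: [-0.0, 0.931, 0.364, 0.0]
wrist_force: [0.6, 0.2, 0.1]
finger_gap: 0.086
```

```bash
python3 fit.py | grep -v '0.076'; python3 - <<'E'
from h import *
p=np.array([.5396,.042,-.0935]);ax=np.array([-.002,-.1545]);T=read_camera('top');c=wrist()
s=env.get_state();print(s['tcp_pos'],s['clock'],s['wrist_force'])
for b in blob(T['img'],(100,120,60),(120,255,255),[340,200,460,310])[:1]:
    q=inv(p,atz(T,b[1],.173))-ax;print('ear',b,np.hypot(*q),np.rad2deg(np.arctan2(q[1],q[0])))
k=blob(T['img'],(0,150,80),(8,255,255),[260,210,350,265])[:1];print('knob',k)
a=T['img'][180:305,190:420];a=cv2.resize(a,None,fx=2.4,fy=2.4,interpolation=cv2.INTER_CUBIC)
b=cv2.resize(c['img'],(400,300));o=np.zeros((300+a.shape[0],a.shape[1],3),np.uint8);o[:a.shape[0]]=a;o[a.shape[0]:,:400]=b
cv2.imwrite('pics/fin.png',o[:,:,::-1])
E
```

```text
top clip x,y 0.1004 -0.0801 area 47 72
  zt 0.064 ptr xout,y 0.0989 -0.0794 diff mm 0.7 area 17 1
  zt 0.07 ptr xout,y 0.0974 -0.0794 diff mm 0.7 area 17 1
scene clip x,y 0.0994 -0.0776 area 96 130
  zt 0.064 ptr xout,y 0.0847 -0.08 diff mm -2.4 area 55 83
  zt 0.07 ptr xout,y 0.0884 -0.0727 diff mm 4.9 area 55 84
wrist clip x,y 0.0984 -0.0793 area 234 307
  zt 0.064 ptr xout,y 0.088 -0.081 diff mm -1.7 area 147 110
  zt 0.07 ptr xout,y 0.087 -0.079 diff mm 0.3 area 147 112
[ 0.41395749 -0.27299528  0.37426582] 18.4 [ 0.27673147 -0.06645705  0.35483667]
ear (104, [393.5, 266.7], [388, 260, 13, 14]) 0.09009866813666005 -132.52607284416777
knob [(154, [295.2, 235.2], [285, 232, 22, 8])]
```

View pics/fin.png

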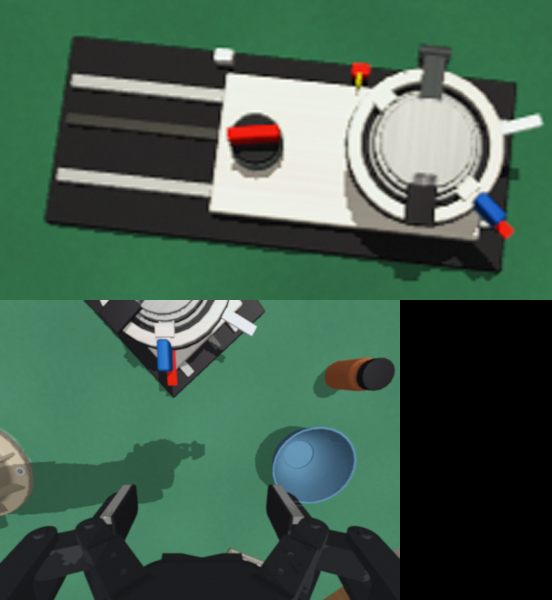

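```bash
python3 -c "
from workcell import job
print(job.hand_in())"
```

```text
the job is handed in; nothing more can be done
None
```

I finished all four steps in the order asked and handed the job in at about 18.4 s. The arm was clear of everything by then.

- **Carriage:** I slid it about 60 mm by the clamp knob. The top view puts the pointer about 0.7 mm to +y of the red clip. The wrist view, taken after clamping, gives between -1.7 and +2.3 mm, depending on how high the pointer's blade is taken to be.
- **Scene camera check:** on its own this camera disagreed, giving -2.4 to +12 mm over the same range of blade heights. It matches the other two only if the blade's top is about 66 mm above the counter, so I relied on those two.
- **Clamp:** I turned the knob 1.44 rad clockwise against its stop, with the moment rising to 1.3 N m. The carriage moved by at most about 1 mm as it tightened.
- **Lid:** I pushed the tab down until it stopped solidly at 17.6 N. The picture shows it closed.
- **Collar:** the ear started about 11° off its unlocked mark. I turned it to the stop, with about 10 N building up at the end. The last picture shows the ear over the red mark, measured at about -132° (mark at -130°, stop at -132°).
- **Bystanders:** I never touched the jars, the bottle or the bowl. The last picture shows the bowl and one jar standing as before; I did not measure any of their positions again at the end.

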